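# Level the griddle and hold it

### The job

Lay the yellow spirit level flat and lengthwise on the middle of the tilted griddle plate and let go of it. Then push the griddle's red levelling knob down against its spring and, keeping it down, turn it until the bubble sits between the two black lines. Finish while still holding the knob pushed down with the bubble centred, and do not disturb the bottle, pepper mill, jar, mug or spatula.

Things in the scene. Friction and masses are not known exactly. Their poses are not given: they have to be found in the camera images.
- level_centre (a point): centre (half-way up) of the loose yellow spirit level, a bar 180 long (its x) x 26 wide (its y) x 44 tall (z), about 200 g, lying upright on the counter at the start; the green vial with the bubble and two black lines is in the middle of its top face
- level: the same spirit level; origin at the centre of its underside, axes as level_centre
- bubble (a point): the pale bubble in the vial, on top of the level 23 mm above level_centre; it runs along the level's x, up to 18 mm either way of the middle. It drifts to the higher end, about 6.4 mm per degree of tilt, and takes about 1 s to settle. The bubble is 10 mm long and the clear space between the two black lines is 15 mm, so within about 2.5 mm of the middle it is between the lines
- plate_mid (a point): middle of the top face of the dark griddle plate, 200 (its x) x 280 (its y, the lengthwise direction) mm, 57 mm above the counter, with 6 mm wide side rails that stand 6 mm above it along its two long edges. It rocks on a pivot under its middle; its +y end (towards the knob) starts 1 to 2.4 degrees low
- griddle: fixed chassis of the griddle, 250 (x) x 450 (y) mm, 30 high; origin at the centre of its underside on the counter. Its knob housing, 120 (x) x 90 (y) with its top 56 mm above the counter, is at its +y end: the knob axis is vertical at y = +170 mm. The plate ends 80 mm from the knob axis
- knob_grip (a point): grip point of the levelling knob, on its vertical axis, about 100 mm above the counter: the middle of a red bar 46 long (this point's x) x 14 wide (y), to be gripped across its width. The bar's top is 12 mm above this point; below it the bar reaches 24 mm down to a steel collar of 46 mm diameter that moves with it, 10 mm above the housing
- knob_head: the same knob (collar and red bar), origin on the axis at the collar's underside, axes as knob_grip
- knob_push (a joint): how far the knob is pushed down (m), 0 when released, stop at 0.007. The force rises from 2.5 N to 15 N at 0.0055 and about 20 N at the stop. From about 0.0025 it engages the levelling foot; less pushed it spins idle, so it can be let up, turned back and pushed down again like a ratchet
- knob_turn (a joint): angle of the knob (rad), growing clockwise seen from above. While it is pushed down, clockwise raises the plate's knob end: about 1 degree (6 mm of bubble) per radian. 1 to 2.4 rad in all are needed, taking well under 0.1 N m; the foot stays where it is when the knob is let up
- oil_bottle: bystander: green oil bottle, 60 dia x 220 mm; origin at the centre of its underside
- pepper_mill: bystander: dark wooden pepper mill, 58 dia x 175 mm; origin at the centre of its underside
- salt_jar: bystander: white salt jar, 72 dia x 90 mm; origin at the centre of its underside
- mug: bystander: blue mug, 82 dia x 92 mm; origin at the centre of its underside
- spatula: bystander: spatula lying flat, 280 long x 65 wide x 20 mm; origin at the centre of its underside

How it is judged:
By the outcome, as a careful person would: the job done as asked, in the order asked, and still so for the second after the job is handed in, while the arm keeps its last pose, push and grip.
It also fails if it takes over 72 s, if anything falls off the work surface, if the arm or the gripper's body presses on something with over 40 N, if the wrist force passes 120 N, or if a joint passes its speed limit or range.

### The arm

A 6-joint arm with a two-finger parallel gripper is mounted at the origin on the work surface. World frame = base frame: x ahead of the robot, y to its left, z up, the work surface at z = 0. Lengths are in m, angles in rad, forces in N, time in s.
With the tool pointing down it reaches from about 0.25 to 0.725 m from the base axis. Payload 4 kg.
Tool frame: the origin (TCP) lies midway between the tips of the shut fingers; the grasp point (between the pads) lies 19 mm behind it (bot.grip_point_offset is the distance from the TCP to the grasp point, in m); z points along the fingers, y is the line along which they close (so a half turn about z gives the same grasp; the last joint's range is limited). The gripper opens to 85 mm and grips with 20 to 120 N. Pads are 22 mm wide; open, the fingers measure 114 mm over their backs; the gripper's body (76 mm by 85 mm) begins 54 mm behind the grasp point. The pads swing forward as they close: fully open they stand 13 mm farther back than shut.
Start: joints at [-1.213, 0.241, 0.005, 1.335, 0, 1.571], TCP at [0.175, -0.468, 0.231] pointing down, gripper open.
Joint ranges: [-2.72, 2.72], [-1.05, 1.87], [-1.09, 1.28], [-1.99, 2.15], [-1.42, 1.44], [-3.14, 3.14]. Speed limits (rad/s): [2.79, 2.79, 3.14, 3.14, 3.14, 3.14].

### API

Orientations are given as a unit quaternion [x, y, z, w].
In Python, from workcell import bot gives the robot as it stands.
- The arm moves only by the tool step_arm, never from a script. Its argument "targets" is text: rows parted by semicolons, each of 7 numbers parted by spaces: the opening, from -1 (shut) to 1 (fully open), so that 0 is half open, then the shift along the world's x, y, z normalised to -1 to 1, where 1 is 0.5 m, then the turn, a rotation vector about the world's x, y, z normalised to -1 to 1, where 1 is pi/4 rad. In form: gripper x y z wx wy wz; .... A call has 1 to 10 rows; each row is the pose to reach, as a shift and turn from the pose commanded when the call began; what a row does not reach only later rows make up. A row lasts 1/12 s, in which the tool goes at most 41.7 mm and 7.16 degrees, less where a joint would pass 70% of its speed; a pose out of reach is approached as far as the arm can. A call with a number of a shift or a turn outside -1 to 1 is refused whole. A call with a gripper value outside its range is refused whole. The fingers move at their own pace and stop on an object; the grip force is fixed at half the most. Time passes only in rows, so rows that repeat a pose let the fingers close. It gives the time, the measured TCP pose, the force, the opening and the grip force at its end, in the units of the state.
- bot.get_obs(): the state, without advancing time (a new reading comes with each control period).
- bot.camera(name): name is "side" or "top" or "wrist"; returns the picture (480x640x3 uint8, red, green, blue); there is no depth.
- bot.camera_info(name): a dict with "vertical_fov" (degrees; the focal length in pixels is half the picture's height over the tangent of half this angle, whatever the lens; pixels are square), "cx", "cy" (the principal point, pixels), "pose" (4x4, takes a point from camera to world coordinates). Camera axes: x right, y up, looking along -z (the intrinsics and any distortion apply to the point x, -y, -z); pixel columns grow to the right and rows downward; lengths in m; the calibration is good to about 2 mm. A picture is of the moment at which its call begins: read the wrist's pose just before it. camera_info takes no time and is no camera call; for the wrist camera it gives the pose at the moment of the call.
- bot.job_done(): hands the job in; it is judged then, once.
The state is a dict: "clock": time; "joint_pos": joint angles; "joint_vel": joint speeds; "tau": joint torques, N m; "eef_pos": TCP position; "tool_rot": TCP orientation; "ft_force": force on the tool from outside, world axes, zero at the start; "ft_torque": the same for the moment, N m; "grip_width": finger opening in m; "grasp_force": force on a finger pad.
Only numpy, scipy, OpenCV 4.12 (cv2) and the standard library are available. Lean on these libraries where they do the work, as an engineer would, in place of code of your own. Each camera call takes 0.05 s, during which the arm holds its last target. There are 200 camera calls.

## Working session

There is one attempt and no reset: what is moved stays moved. The work goes in short steps, Python scripts to look and compute and a tool call to move; the robot and the scene stay as the last step left them, time stands still between calls to the robot, and variables do not carry over. Pictures are saved under pics/ and viewed, at most 10 in all, crops included, and the job is handed in when it is done.

Besides the shell and the picture viewer there is one more tool, called as a command line: name --argument value ..., lists and objects as JSON in quotes. step_arm: Moves the arm, as the interface text tells. Scaled input: -1 to 1 covers 0.5 m each way for a shift and pi/4 rad each way for a turn. Its arguments: {"type":"object","properties":{"targets":{"type":"string"}},"required":["targets"]}

```bash
mkdir -p pics
python3 - <<'E'
from workcell import bot
import cv2,numpy as np
for n in("top","side"):
    i=bot.camera_info(n);print(n,{k:(np.round(v,4).tolist() if k=="pose" else v) for k,v in i.items()})
    cv2.imwrite(f"pics/{n}0.png",bot.camera(n)[:,:,::-1])
print(bot.camera_info("wrist"))
print(bot.get_obs())
E
```

```text
top {'vertical_fov': 54.278487043495375, 'cx': 321.7714106575989, 'cy': 246.92164231327055, 'pose': [[-0.0131, 0.991, -0.133, 0.3844], [-0.9998, -0.0114, 0.014, -0.0564], [0.0124, 0.1332, 0.991, 1.1766], [0.0, 0.0, 0.0, 1.0]]}
side {'vertical_fov': 56.20268271956447, 'cx': 320.94039992469527, 'cy': 239.9953599736373, 'pose': [[-0.8334, 0.3798, -0.4016, 0.1055], [-0.5526, -0.5554, 0.6214, 0.619], [0.0129, 0.7398, 0.6727, 0.8187], [0.0, 0.0, 0.0, 1.0]]}
{'vertical_fov': 64.72274694257028, 'cx': 326.75660218279586, 'cy': 245.78579024042853, 'pose': array([[ 0.34967039,  0.89570415,  0.27467198,  0.24535372],
       [-0.93687001,  0.33501801,  0.10018744, -0.44215253],
       [-0.00228176, -0.29236452,  0.95630423,  0.37273372],
       [ 0.        ,  0.        ,  0.        ,  1.        ]])}
{'clock': 0.1, 'joint_pos': array([-1.21300641e+00,  2.41365278e-01,  3.86369097e-03,  1.33519899e+00,
        6.03424149e-06,  1.57082348e+00]), 'joint_vel': array([ 0.00056899, -0.00241601,  0.0031323 , -0.00167128, -0.00131514,
        0.00122891]), 'tau': array([ 2.13904927e-04, -3.73137367e+01,  2.53010201e+01,  1.08275269e-02,
       -3.08486233e-05, -6.09232941e-06]), 'eef_pos': array([ 0.17490693, -0.46780828,  0.23048998]), 'tool_rot': array([ 9.84042897e-01,  1.77928833e-01, -1.66467500e-04, -9.37467082e-04]), 'ft_force': array([-0.31956997, -0.50186512,  0.20473802]), 'ft_torque': array([ 0.01898727, -0.02456019, -0.00284359]), 'grasp_force': 0.0, 'grip_width': 0.08560466794099006}
```

View pics/top0.png

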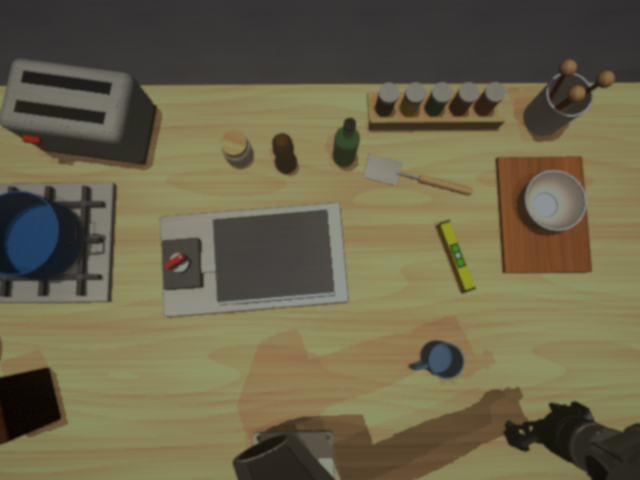

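View pics/side0.png

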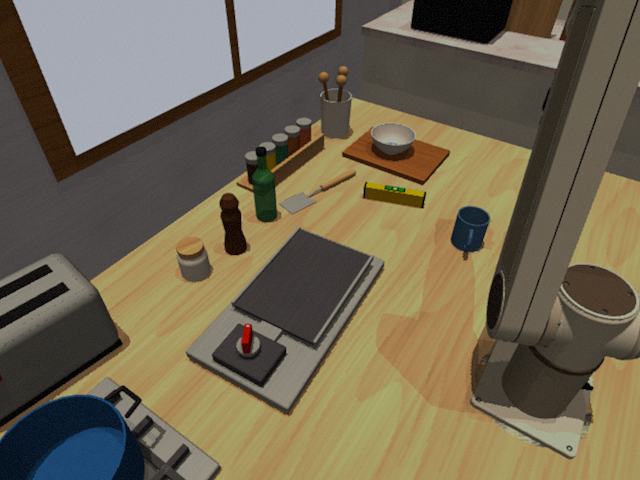

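The top view shows the level with its vial near (458,255) and ends near (443,222) and (471,290). The plate corners are about (213,218), (328,210), (335,295) and (217,303), and the red knob bar is near (176,261). The side view agrees.

```bash
cat > h.py <<'E'
from workcell import bot
import cv2,numpy as np
from scipy.spatial.transform import Rotation as R
def ray(info,px,z):
    f=240/np.tan(np.radians(info["vertical_fov"])/2);P=np.array(info["pose"])
    px=np.atleast_2d(px).astype(float)
    d=np.c_[(px[:,0]-info["cx"])/f,-(px[:,1]-info["cy"])/f,-np.ones(len(px))]@P[:3,:3].T
    o=P[:3,3];return o+d*((np.asarray(z)-o[2])/d[:,2])[:,None]
def blob(img,lo,hi,roi):
    x0,y0,x1,y1=roi;h=cv2.cvtColor(img,cv2.COLOR_RGB2HSV)
    m=np.zeros(h.shape[:2],np.uint8);m[y0:y1,x0:x1]=cv2.inRange(h,lo,hi)[y0:y1,x0:x1]
    return np.argwhere(m)[:,::-1]
E
python3 - <<'E'
from h import *
i=bot.camera_info("top");im=bot.camera("top")
def r(px,z): return np.round(ray(i,px,z),4)[:,:2].tolist()
print("vial,ends",r([[458,255],[443,222],[471,290]],.045))
q=blob(im,(20,120,90),(35,255,255),(425,210,485,300));b=cv2.minAreaRect(q.astype(np.float32));print(len(q),b,r(cv2.boxPoints(b),.035))
print("plate",r([[213,218],[328,210],[335,295],[217,303]],.06))
print("chassis",r([[161,216],[340,204],[347,302],[165,315]],.03))
q=blob(im,(0,150,80),(8,255,255),(150,240,200,285));b=cv2.minAreaRect(q.astype(np.float32));print(len(q),b,r(cv2.boxPoints(b),.11),r([b[0]],.11))
print("housing",r([[163,241],[199,237],[201,286],[164,290]],.056))
print("others bottle,mill,jar,mug base, spat ends",r([[345,157],[286,168],[238,160],[441,361],[367,170],[470,190]],.0))
E
```

```text
vial,ends [[0.5125, -0.4049], [0.5948, -0.3721], [0.427, -0.432]]
627 ((455.0959167480469, 256.0890197753906), (71.16100311279297, 16.26871681213379), 69.44395446777344) [[0.5877, -0.3544], [0.6017, -0.3931], [0.4356, -0.4461], [0.4222, -0.4081]]
plate [[0.6078, 0.19], [0.6246, -0.0886], [0.4187, -0.1022], [0.4034, 0.1769]]
chassis [[0.6202, 0.3254], [0.6461, -0.1197], [0.4023, -0.1323], [0.3768, 0.3079]]
98 ((174.30001831054688, 261.1000061035156), (5.813776969909668, 20.124610900878906), 63.43495178222656) [[0.4947, 0.2884], [0.5148, 0.2481], [0.5028, 0.2419], [0.4827, 0.2822]] [[0.4987, 0.2652]]
housing [[0.5535, 0.31], [0.5623, 0.2237], [0.4442, 0.2164], [0.4358, 0.3039]]
others bottle,mill,jar,mug base, spat ends [[0.7779, -0.1367], [0.7497, 0.0169], [0.7723, 0.1413], [0.2554, -0.3631], [0.7424, -0.1932], [0.6865, -0.4587]]
```

step_arm --targets "1 .67 .13 0 0 0 0;1 .67 .13 0 0 0 0;1 .67 .13 0 0 0 0;1 .67 .13 0 0 0 0;1 .67 .13 0 0 0 0;1 .67 .13 0 0 0 0;1 .67 .13 0 0 0 0;1 .67 .13 0 0 0 0;1 .67 .13 -.1 0 0 0;1 .67 .13 -.1 0 0 0"

```text
clock: 0.98
eef_pos: [0.5121, -0.4009, 0.176]
tool_rot: [0.984, 0.18, -0.002, -0.002]
ft_force: [-2.2, 0.0, -2.4]
grip_width: 0.0854
grasp_force: 0.0
```

Run:
```python
from h import *
o=bot.get_obs();i=bot.camera_info("wrist");im=bot.camera("wrist")
cv2.imwrite("pics/w1.png",im[:,:,::-1])
print(o["eef_pos"],R.from_quat(o["tool_rot"]).as_matrix().round(3).tolist(),o["joint_pos"].round(3),o["clock"])
q=blob(im,(20,120,60),(35,255,255),(0,0,640,480));b=cv2.minAreaRect(q.astype(np.float32));print(len(q),b,ray(i,cv2.boxPoints(b),.044).round(4).tolist(),ray(i,[b[0]],.044))
```

```text
[ 0.51209648 -0.40090267  0.17601034] [[0.935, 0.354, -0.004], [0.354, -0.935, 0.003], [-0.002, -0.005, -1.0]] [-0.664  0.574  0.364  1.365  0.     2.115] 0.9833
5602 ((363.986083984375, 159.5673828125), (114.39384460449219, 359.49969482421875), 25.709957122802734) [[0.438, -0.3504, 0.044], [0.6828, -0.378, 0.044], [0.681, -0.4506, 0.044], [0.4254, -0.4428, 0.044]] [[ 0.57239571 -0.40580424  0.044     ]]
```

View pics/w1.png

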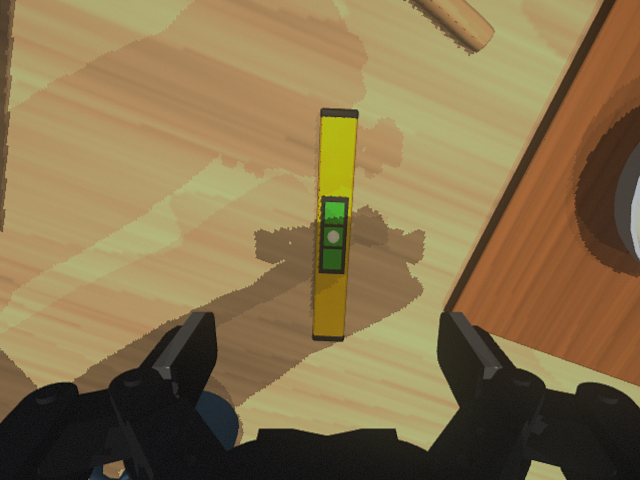

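The wrist view shows the level nearly upright in the picture: top-end centre (339,112), bottom-end centre (330,338) and vial (333,236). The fingers stand either side with room to close.

Run:
```python
from h import *
i=bot.camera_info("wrist")
p=ray(i,[[339.5,111],[329.5,338],[333.5,236]],.044);print(p.round(4)[:,:2].tolist(),p[:2].mean(0),np.degrees(np.arctan2(*(p[0]-p[1])[[1,0]])))
# candidate other reference
pl=np.array([.514,.045]);print(pl)
```

```text
[[0.5929, -0.377], [0.4273, -0.4325], [0.5092, -0.4047]] [ 0.51012152 -0.40477703  0.044     ] 18.52292046411703
[0.514 0.045]
```

step_arm --targets "1 0 -.003 -.06 0 0 -.05;1 0 -.003 -.12 0 0 -.05;1 0 -.003 -.18 0 0 -.05;1 0 -.003 -.24 0 0 -.05;1 0 -.003 -.29 0 0 -.05;1 0 -.003 -.32 0 0 -.05;1 0 -.003 -.337 0 0 -.05;1 0 -.003 -.337 0 0 -.05;1 0 -.003 -.337 0 0 -.05;-1 0 -.003 -.337 0 0 -.05"

```text
clock: 1.87
eef_pos: [0.5108, -0.406, 0.0149]
tool_rot: [0.987, 0.158, 0.001, 0.001]
ft_force: [-0.0, -0.7, -0.3]
grip_width: 0.0751
grasp_force: 0.0
```

step_arm --targets "-1 0 0 0 0 0 0;-1 0 0 0 0 0 0;-1 0 0 0 0 0 0;-1 0 0 0 0 0 0;-1 0 0 0 0 0 0;-1 0 0 0 0 0 0;-1 0 0 0 0 0 0;-1 0 0 0 0 0 0"

```text
clock: 2.53
eef_pos: [0.5107, -0.4053, 0.0137]
tool_rot: [0.987, 0.159, 0.001, 0.001]
ft_force: [-0.0, 0.8, 4.8]
grip_width: 0.0254
grasp_force: 60.6
```

step_arm --targets "-1 0 0 .06 0 0 0;-1 0 0 .12 0 0 0;-1 0 0 .18 0 0 0;-1 0 0 .24 0 0 .1;-1 0 .07 .26 0 0 .25;-1 0 .14 .26 0 0 .4;-1 0 .21 .26 0 0 .55;-1 0 .28 .26 0 0 .7;-1 0 .35 .26 0 0 .833;-1 0 .4 .26 0 0 .833"

```text
clock: 3.37
eef_pos: [0.5087, -0.2016, 0.1417]
tool_rot: [0.883, 0.47, -0.001, -0.002]
ft_force: [-0.1, -0.5, -1.7]
grip_width: 0.0251
grasp_force: 60.0
```

step_arm --targets "-1 0 .06 0 0 0 .15;-1 0 .12 0 0 0 .3;-1 0 .18 0 0 0 .45;-1 0 .24 0 0 0 .6;-1 0 .3 0 0 0 .75;-1 0 .36 0 0 0 .833;-1 0 .42 0 0 0 .833;-1 0 .46 0 0 0 .833;-1 .006 .5 0 0 0 .833;-1 .006 .5 0 0 0 .833"

```text
clock: 4.2
eef_pos: [0.5125, 0.0486, 0.1419]
tool_rot: [0.685, 0.728, 0.0, -0.001]
ft_force: [1.0, 0.5, -1.6]
grip_width: 0.0253
grasp_force: 60.0
```

Run:
```python
from h import *
o=bot.get_obs();i=bot.camera_info("wrist");im=bot.camera("wrist")
cv2.imwrite("pics/w2.png",im[:,:,::-1])
print(o["eef_pos"],R.from_quat(o["tool_rot"]).as_matrix().round(3).tolist(),o["joint_pos"].round(3),o["clock"])
```

```text
[0.51251846 0.04862365 0.1418858 ] [[-0.061, 0.998, -0.002], [0.998, 0.061, 0.002], [0.002, -0.002, -1.0]] [ 0.094  0.327 -0.117  1.128  0.002  1.603] 4.2
```

View pics/w2.png

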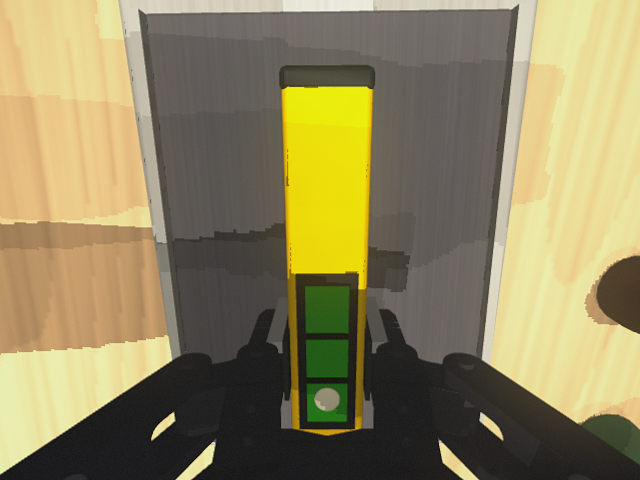

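The level is held squarely over the plate. The plate's knob-end corners are at about (147,12) and (517,10), with edges near (175,355) and (487,350). The bubble is off centre from the motion.

Run:
```python
from h import *
i=bot.camera_info("wrist");i=i
a=ray(i,[[147,13],[517,11],[160,175],[505,175],[173,330],[488,330]],.058)
print(a.round(4)[:,:2].tolist(),[(a[k]+a[k+1])[:2]/2 for k in(0,2,4)])
m=(a[0]+a[1])[:2]/2; print(m+.14*np.array([.0576,-.9983]))
for k in(0,1):print(np.degrees(np.arctan2(*(a[k]-a[k+4])[[1,0]])))
```

```text
[[0.4104, 0.1743], [0.6043, 0.1866], [0.4114, 0.09], [0.6147, 0.1021], [0.4129, -0.0129], [0.6235, -0.0002]] [array([0.5073257 , 0.18049731]), array([0.51302428, 0.09601152]), array([ 0.51820237, -0.00652083])]
[0.5153897  0.04073531]
90.78705400930438
95.86247558140357
```

step_arm --targets "-1 .004 -.005 -.04 0 0 0;-1 .004 -.005 -.08 -.038 0 0;-1 .004 -.005 -.11 -.038 0 0;-1 .004 -.005 -.126 -.038 0 0;-1 .004 -.005 -.132 -.038 0 0;-1 .004 -.005 -.132 -.038 0 0;-1 .004 -.005 -.132 -.038 0 0"

```text
clock: 4.83
eef_pos: [0.5155, 0.0422, 0.0773]
tool_rot: [0.687, 0.726, -0.011, 0.01]
ft_force: [0.6, -0.1, -1.2]
grip_width: 0.0253
grasp_force: 60.0
```

step_arm --targets "-1 0 0 -.003 0 0 0;-1 0 0 -.005 0 0 0;-1 0 0 -.005 0 0 0;-1 0 0 -.005 0 0 0"

```text
clock: 5.17
eef_pos: [0.5154, 0.0427, 0.0747]
tool_rot: [0.687, 0.727, -0.011, 0.011]
ft_force: [-0.5, -0.6, -1.7]
grip_width: 0.0248
grasp_force: 60.0
```

step_arm --targets "-1 0 0 -.003 0 0 0;-1 0 0 -.003 0 0 0;-1 0 0 -.003 0 0 0"

```text
clock: 5.42
eef_pos: [0.515, 0.0427, 0.0728]
tool_rot: [0.687, 0.727, -0.011, 0.01]
ft_force: [-0.1, -0.5, -2.4]
grip_width: 0.025
grasp_force: 60.0
```

step_arm --targets "-1 0 0 -.003 0 0 0;-1 0 0 -.003 0 0 0;-1 0 0 -.003 0 0 0"

```text
clock: 5.67
eef_pos: [0.5151, 0.0427, 0.0713]
tool_rot: [0.687, 0.727, -0.011, 0.01]
ft_force: [-0.3, 0.8, -2.3]
grip_width: 0.0251
grasp_force: 60.1
```

step_arm --targets "-1 0 0 -.002 0 0 0;-1 0 0 -.002 0 0 0;-1 0 0 -.002 0 0 0"

```text
clock: 5.92
eef_pos: [0.5152, 0.0428, 0.0708]
tool_rot: [0.687, 0.727, -0.011, 0.01]
ft_force: [-0.9, 2.1, 3.1]
grip_width: 0.025
grasp_force: 60.7
```

step_arm --targets "-1 0 0 -.002 0 0 0;-1 0 0 -.002 0 0 0;-1 0 0 -.002 0 0 0"

```text
clock: 6.17
eef_pos: [0.5153, 0.0428, 0.0707]
tool_rot: [0.687, 0.727, -0.01, 0.011]
ft_force: [-4.0, 0.8, 10.3]
grip_width: 0.0248
grasp_force: 61.7
```

step_arm --targets "-1 0 0 .002 0 0 0;-1 0 0 .002 0 0 0;-.3 0 0 .002 0 0 0;0 0 0 .002 0 0 0;.2 0 0 .002 0 0 0;.4 0 0 .002 0 0 0;.4 0 0 .002 0 0 0;.4 0 0 .01 0 0 0;.4 0 0 .03 .038 0 0;.4 0 0 .08 .038 0 0"

```text
clock: 7.0
eef_pos: [0.5124, 0.042, 0.1069]
tool_rot: [0.687, 0.727, -0.002, -0.003]
ft_force: [-0.5, 0.0, -0.8]
grip_width: 0.0602
grasp_force: 0.0
```

step_arm --targets ".4 0 0 .06 0 0 0;.4 0 0 .12 0 0 0;.4 0 0 .16 0 0 0;.4 0 0 .16 0 0 0;.4 0 0 .16 0 0 0"

```text
clock: 7.42
eef_pos: [0.5162, 0.0427, 0.191]
tool_rot: [0.687, 0.727, 0.001, 0.001]
ft_force: [-0.3, -0.2, -0.7]
grip_width: 0.0597
grasp_force: 0.0
```

Run:
```python
from h import *
o=bot.get_obs();i=bot.camera_info("wrist");im=bot.camera("wrist")
cv2.imwrite("pics/w3.png",im[:,:,::-1])
print(o["eef_pos"],R.from_quat(o["tool_rot"]).as_matrix().round(3).tolist(),o["joint_pos"].round(3),o["clock"])
print(i)
```

```text
[0.51618724 0.04274213 0.19095717] [[-0.056, 0.998, 0.004], [0.998, 0.056, 0.0], [0.0, 0.004, -1.0]] [ 0.083  0.294 -0.03   1.243 -0.     1.597] 7.4167
{'vertical_fov': 64.72274694257028, 'cx': 326.75660218279586, 'cy': 245.78579024042853, 'pose': array([[ 0.99844804, -0.05206535, -0.01976657,  0.5119556 ],
       [ 0.05556747,  0.9550191 ,  0.29129157,  0.11693089],
       [ 0.00371126, -0.29193787,  0.95643008,  0.33319138],
       [ 0.        ,  0.        ,  0.        ,  1.        ]])}
```

View pics/w3.png

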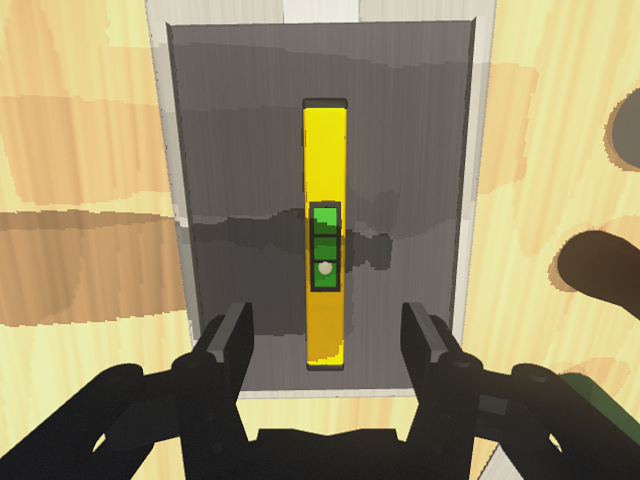

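The level lies flat and lengthwise mid-plate, released. The bubble is at (325,267) against a vial middle near (325,247), so it is about 13 mm towards the high -y end, calling for roughly 2.1 rad. Next I go to the knob while turning the wrist back half a turn, so there is room to turn clockwise.

step_arm --targets ".4 0 .04 .04 0 0 .15;.4 0 .1 .04 0 0 .3;.4 -.01 .16 .04 0 0 .45;.4 -.01 .22 .04 0 0 .6;.4 -.02 .28 .04 0 0 .75;.4 -.025 .34 .04 0 0 .9;.4 -.028 .4 .04 0 0 1;.4 -.028 .436 .04 0 0 1"

```text
clock: 8.13
eef_pos: [0.4995, 0.263, 0.2071]
tool_rot: [0.354, 0.935, -0.001, -0.001]
ft_force: [-0.4, -0.4, -0.3]
grip_width: 0.0597
grasp_force: 0.0
```

step_arm --targets ".4 0 0 0 0 0 .15;.4 0 0 0 0 0 .3;.4 0 0 0 0 0 .45;.4 0 0 0 0 0 .6;.4 0 0 0 0 0 .75;.4 0 0 0 0 0 .9;.4 0 0 0 0 0 1;.4 0 0 0 0 0 1"

```text
clock: 8.8
eef_pos: [0.5001, 0.2602, 0.2072]
tool_rot: [-0.029, 1.0, -0.001, -0.002]
ft_force: [-0.1, 0.5, 0.4]
grip_width: 0.0598
grasp_force: 0.0
```

step_arm --targets ".4 0 0 0 0 0 .15;.4 0 0 0 0 0 .3;.4 0 0 0 0 0 .45;.4 0 0 0 0 0 .6;.4 0 0 0 0 0 .75;.4 0 0 0 0 0 .9;.4 0 0 0 0 0 1;.4 0 0 0 0 0 1"

```text
clock: 9.47
eef_pos: [0.5004, 0.2603, 0.2079]
tool_rot: [-0.408, 0.913, -0.0, -0.001]
ft_force: [0.3, 0.0, -0.1]
grip_width: 0.0596
grasp_force: 0.0
```

step_arm --targets ".4 0 0 0 0 0 .15;.4 0 0 0 0 0 .3;.4 0 0 0 0 0 .45;.4 0 0 0 0 0 .6;.4 0 0 0 0 0 .75;.4 0 0 0 0 0 .9;.4 0 0 0 0 0 1;.4 0 0 0 0 0 1;.4 0 0 0 0 0 1"

```text
clock: 10.22
eef_pos: [0.5008, 0.2605, 0.2086]
tool_rot: [0.725, -0.689, -0.0, 0.001]
ft_force: [1.3, 1.0, -0.1]
grip_width: 0.0599
grasp_force: 0.0
```

Run:
```python
from h import *
o=bot.get_obs();i=bot.camera_info("wrist");im=bot.camera("wrist")
cv2.imwrite("pics/w4.png",im[:,:,::-1]);np.save("i4.npy",i["pose"])
M=R.from_quat(o["tool_rot"]).as_matrix();print(o["eef_pos"],np.degrees(np.arctan2(M[1,0],M[0,0])),M[:,2],o["joint_pos"].round(3),o["clock"])
t=bot.camera("top");cv2.imwrite("pics/t4.png",t[:,:,::-1])
h=cv2.cvtColor(im,cv2.COLOR_RGB2HSV)
m=cv2.inRange(h,(0,160,60),(8,255,255))|cv2.inRange(h,(172,160,60),(180,255,255))
n,l,s,c=cv2.connectedComponentsWithStats(m)
for k in range(1,n):
    if s[k,4]>300:
        b=cv2.minAreaRect(np.argwhere(l==k)[:,::-1].astype(np.float32));print(s[k],b,ray(i,cv2.boxPoints(b),.112).round(4).tolist())
```

```text
[0.50078595 0.26049007 0.20859486] -87.03417848981624 [-1.18703367e-03 -6.07223737e-04 -9.99999111e-01] [ 0.48   0.38   0.14   1.332  0.    -1.143] 10.2167
[ 305  219   48   66 1282] ((329.7486877441406, 249.8549346923828), (69.03031921386719, 24.76165771484375), 59.74356460571289) [[0.5182, 0.2464, 0.112], [0.5047, 0.2374, 0.112], [0.4793, 0.2772, 0.112], [0.4932, 0.287, 0.112]]
```

View pics/w4.png

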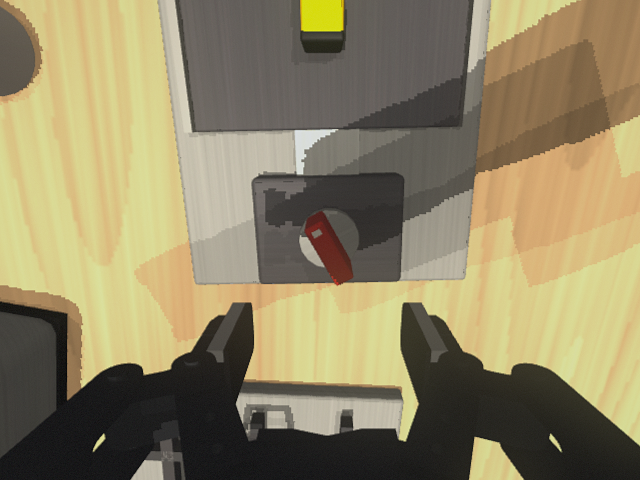

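The wrist view shows the red bar centred near (330,248), about 30° off the tool's x, and the fingers are clear. I turn, descend and grip.

step_arm --targets ".4 -.003 .005 0 0 0 .15;.4 -.003 .005 -.03 0 0 .3;.4 -.003 .005 -.06 0 0 .45;.4 -.003 .005 -.09 0 0 .6;.4 -.003 .005 -.12 0 0 .66;.4 -.003 .005 -.16 0 0 .66;.4 -.003 .005 -.2 0 0 .66;.4 -.003 .005 -.23 0 0 .66;.4 -.003 .005 -.25 0 0 .66;.4 -.003 .005 -.25 0 0 .66"

```text
clock: 11.15
eef_pos: [0.4979, 0.2623, 0.0818]
tool_rot: [0.878, -0.478, -0.001, 0.002]
ft_force: [-0.2, -0.6, -0.3]
grip_width: 0.0599
grasp_force: 0.0
```

step_arm --targets ".1 0 0 0 0 0 0;-.2 0 0 0 0 0 0;-.4 0 0 0 0 0 0;-.5 0 0 0 0 0 0;-.6 0 0 0 0 0 0;-1 0 0 0 0 0 0;-1 0 0 0 0 0 0;-1 0 0 0 0 0 0;-1 0 0 0 0 0 0"

```text
clock: 11.9
eef_pos: [0.5001, 0.2633, 0.0847]
tool_rot: [0.878, -0.478, 0.0, -0.0]
ft_force: [0.4, -0.1, 1.5]
grip_width: 0.0126
grasp_force: 60.0
```

Run:
```python
from h import *
o=bot.get_obs();M=R.from_quat(o["tool_rot"]).as_matrix()
print(o["eef_pos"],np.degrees(np.arctan2(M[1,0],M[0,0])),o["joint_pos"].round(3),o["clock"],o["ft_force"],o["ft_torque"],o["grip_width"])
t=bot.camera("top");i=bot.camera_info("top")
# expected vial pixel
f=240/np.tan(np.radians(i["vertical_fov"])/2);P=i["pose"]
p=P[:3,:3].T@(np.array([.515,.043,.101])-P[:3,3]);u,v=i["cx"]+f*p[0]/-p[2],i["cy"]-f*p[1]/-p[2];print(u,v)
u,v=int(u),int(v);s=bot.camera("side")
j=bot.camera_info("side");f=240/np.tan(np.radians(j["vertical_fov"])/2);P=j["pose"];p=P[:3,:3].T@(np.array([.515,.043,.101])-P[:3,3]);a,b=int(j["cx"]+f*p[0]/-p[2]),int(j["cy"]-f*p[1]/-p[2]);print(a,b)
A=cv2.resize(t[v-25:v+25,u-50:u+50],(800,400),interpolation=0);B=cv2.resize(s[max(b-60,0):b+60,max(a-110,0):a+110],(800,200*2),interpolation=0)[:200*2]
cv2.imwrite("pics/c5.png",cv2.resize(np.vstack([A,B]),(600,600))[:,:,::-1])
```

```text
[0.5000537  0.26333494 0.08469344] -57.086078659753795 [ 0.485  0.469 -0.061  1.039 -0.    -1.66 ] 11.9 [ 0.44613375 -0.13268324  1.48148848] [ 0.04604071 -0.13184347  0.00772655] 0.01261040410091473
272.22537443895243 253.36233006636513
306 264
```

View pics/c5.png

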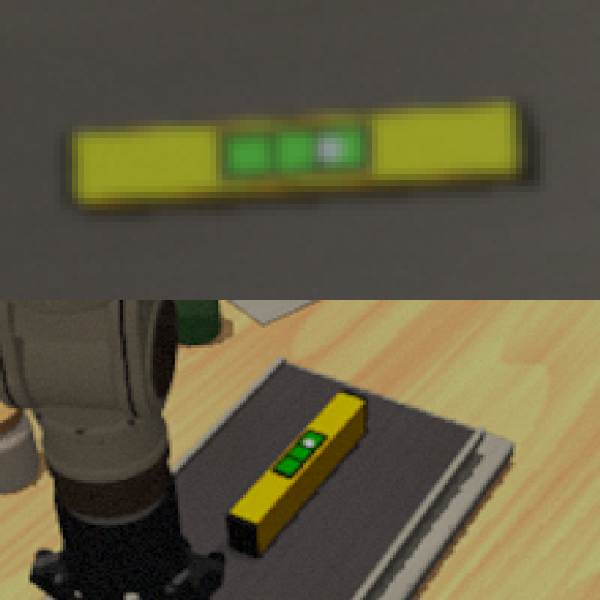

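Knob gripped squarely (12.6 mm, yaw −57°). Both cameras see the bubble, off towards −y. I push down.

step_arm --targets "-1 0 0 -.004 0 0 0;-1 0 0 -.008 0 0 0;-1 0 0 -.012 0 0 0;-1 0 0 -.012 0 0 0;-1 0 0 -.012 0 0 0"

```text
clock: 12.42
eef_pos: [0.5001, 0.2634, 0.0801]
tool_rot: [0.878, -0.478, 0.001, -0.001]
ft_force: [-2.9, -2.2, 12.7]
grip_width: 0.0129
grasp_force: 61.7
```

```bash
cat >> h.py <<'E'
def bubble(show=False):
    for n in("top","side"):
        i=bot.camera_info(n);im=bot.camera(n).astype(np.float32);f=240/np.tan(np.radians(i["vertical_fov"])/2);P=np.array(i["pose"])
        s=np.arange(-110,110.1,.5)/1e3;t=np.arange(-25,25.1,.5)/1e3;S,T=np.meshgrid(s,t)
        a=np.radians(93.2);W=np.stack([.515+S*np.cos(a)-T*np.sin(a),.043+S*np.sin(a)+T*np.cos(a),np.full_like(S,.101)],-1)
        p=(W-P[:3,3])@P[:3,:3];u=i["cx"]-f*p[...,0]/p[...,2];v=i["cy"]+f*p[...,1]/p[...,2]
        g=cv2.remap(im,u.astype(np.float32),v.astype(np.float32),cv2.INTER_CUBIC)
        rg,gg,bb=g[...,0],g[...,1],g[...,2]
        yel=(rg>1.6*bb)&(gg>1.6*bb)&(rg>60)&(abs(rg-gg)<.35*gg);cols=np.where(yel.sum(0)>10)[0]
        grn=(gg>1.5*rg)&(gg>1.5*bb)&(gg>40);gc=np.where(grn.sum(0)>4)[0];rows=np.where(grn.any(1))[0]
        tm=int(np.argwhere(grn)[:,0].mean());pr=np.minimum(rg,bb)[tm-4:tm+5].mean(0)
        lo,hi=gc[0],gc[-1];w=np.clip(pr[lo+2:hi-1]-np.percentile(pr[lo:hi],60)-5,0,None);c=(s[lo+2:hi-1]*w).sum()/w.sum()*1e3
        ym=(s[cols[0]]+s[cols[-1]])*500;gm=(s[lo]+s[hi])*500
        print(n,"yellow mid %.1f len %.0f vial mid %.1f len %.0f t %.1f bubble %.2f rel %.2f"%(ym,(s[cols[-1]]-s[cols[0]])*1e3,gm,(s[hi]-s[lo])*1e3,t[tm]*1e3,c,c-gm))
        if show:print(pr[lo:hi:4].astype(int))
    o=bot.get_obs();M=R.from_quat(o["tool_rot"]).as_matrix();print(o["eef_pos"].round(4),"yaw",np.degrees(np.arctan2(M[1,0],M[0,0])).round(1),o["ft_force"].round(1),o["ft_torque"].round(3),o["grip_width"],o["clock"])
E
python3 -c "
from h import *
bubble(True)"
```

```text
top yellow mid 3.0 len 175 vial mid 3.5 len 53 t -2.0 bubble -10.10 rel -13.60
[ 50  55  59  72  97 122 134 134 121  96  68  55  56  56  56  56  52  49
  49  53  55  54  54  54  55  52  46]
side yellow mid -9.8 len 200 vial mid 0.7 len 57 t -2.5 bubble -13.74 rel -14.49
[ 14   0  -2   1  41 108 163 191 183 137  50   2  -2   0   0   0   0   0
   2   2   0   0   0   0   0   0   0  -2   6]
[0.5001 0.2634 0.0802] yaw -57.1 [-2.1 -2.4 12.4] [-0.385  0.589 -0.028] 0.013398214705625373 12.5167
```

step_arm --targets "-1 0 0 -.002 0 0 -.1;-1 0 0 -.002 0 0 -.2;-1 0 0 -.002 0 0 -.3;-1 0 0 -.002 0 0 -.4;-1 0 0 -.002 0 0 -.5;-1 0 0 -.002 0 0 -.6;-1 0 0 -.002 0 0 -.7;-1 0 0 -.002 0 0 -.8;-1 0 0 -.002 0 0 -.9;-1 0 0 -.002 0 0 -1"

```text
clock: 13.35
eef_pos: [0.4987, 0.2631, 0.0792]
tool_rot: [-0.627, 0.779, 0.0, -0.0]
ft_force: [-5.6, -2.9, 15.4]
grip_width: 0.0129
grasp_force: 62.1
```

```bash
python3 -c "
from h import *
bubble()"
```

```text
top yellow mid 2.5 len 175 vial mid 3.0 len 53 t -2.0 bubble -7.78 rel -10.78
side yellow mid -6.2 len 208 vial mid 0.3 len 56 t -2.5 bubble -11.37 rel -11.62
[0.4986 0.2631 0.0792] yaw -102.1 [-5.5 -2.6 15.1] [-0.45   1.273  0.055] 0.013127504434535931 13.45
```

step_arm --targets "-1 0 0 0 0 0 -.1;-1 0 0 0 0 0 -.2;-1 0 0 0 0 0 -.3;-1 0 0 0 0 0 -.4;-1 0 0 0 0 0 -.5;-1 0 0 0 0 0 -.6;-1 0 0 0 0 0 -.7;-1 0 0 0 0 0 -.8;-1 0 0 0 0 0 -.9;-1 0 0 0 0 0 -1"

```text
clock: 14.28
eef_pos: [0.4975, 0.2639, 0.0791]
tool_rot: [-0.282, 0.959, 0.001, -0.001]
ft_force: [-9.4, 1.3, 16.0]
grip_width: 0.0127
grasp_force: 62.2
```

step_arm --targets "-1 0 0 0 0 0 0;-1 0 0 0 0 0 0;-1 0 0 0 0 0 0;-1 0 0 0 0 0 0;-1 0 0 0 0 0 0;-1 0 0 0 0 0 0;-1 0 0 0 0 0 0;-1 0 0 0 0 0 0;-1 0 0 0 0 0 0;-1 0 0 0 0 0 0"

```text
clock: 15.12
eef_pos: [0.4975, 0.2638, 0.0791]
tool_rot: [-0.284, 0.959, 0.001, -0.001]
ft_force: [-8.0, -0.1, 15.5]
grip_width: 0.0127
grasp_force: 62.2
```

step_arm --targets "-1 0 0 0 0 0 0;-1 0 0 0 0 0 0;-1 0 0 0 0 0 0;-1 0 0 0 0 0 0;-1 0 0 0 0 0 0;-1 0 0 0 0 0 0;-1 0 0 0 0 0 0;-1 0 0 0 0 0 0;-1 0 0 0 0 0 0;-1 0 0 0 0 0 0"

```text
clock: 15.95
eef_pos: [0.4975, 0.2638, 0.0791]
tool_rot: [-0.284, 0.959, 0.001, -0.001]
ft_force: [-7.9, -0.1, 16.5]
grip_width: 0.0129
grasp_force: 62.2
```

```bash
python3 -c "
from h import *
bubble(True)"
```

```text
top yellow mid 2.0 len 175 vial mid 2.0 len 53 t -2.0 bubble -1.19 rel -3.19
[ 49  53  56  58  59  59  58  60  72  95 117 133 136 127 105  74  54  47
  48  54  57  57  57  57  56  54  51]
side yellow mid -11.3 len 198 vial mid -0.3 len 56 t -2.5 bubble -4.84 rel -4.59
[  2  -1   0   0   0   0   0  -3   0  56 133 179 188 169 114  27  -6   0
   2   0   0   0   0   0   0   0  -1   2   9]
[0.4975 0.2638 0.0791] yaw -147.0 [-8.7 -0.7 16.6] [-0.099  1.761 -0.023] 0.013210598650298591 16.05
```

step_arm --targets "-1 -.001 0 0 0 0 -.1;-1 -.002 0 0 0 0 -.2;-1 -.003 0 0 0 0 -.3;-1 -.004 0 0 0 0 -.4;-1 -.005 0 0 0 0 -.5;-1 -.006 0 0 0 0 -.6;-1 -.006 0 0 0 0 -.7;-1 -.006 0 0 0 0 -.75;-1 -.006 0 0 0 0 -.75;-1 -.006 0 0 0 0 -.75"

```text
clock: 16.88
eef_pos: [0.497, 0.2649, 0.0798]
tool_rot: [0.007, 1.0, 0.002, 0.001]
ft_force: [-3.5, 1.7, 14.0]
grip_width: 0.0128
grasp_force: 61.9
```

step_arm --targets "-1 0 0 0 0 0 0;-1 0 0 0 0 0 0;-1 0 0 0 0 0 0;-1 0 0 0 0 0 0;-1 0 0 0 0 0 0;-1 0 0 0 0 0 0;-1 0 0 0 0 0 0;-1 0 0 0 0 0 0;-1 0 0 0 0 0 0;-1 0 0 0 0 0 0"

```text
clock: 17.72
eef_pos: [0.497, 0.2649, 0.0797]
tool_rot: [0.007, 1.0, 0.002, 0.001]
ft_force: [-3.7, 1.6, 13.9]
grip_width: 0.0129
grasp_force: 61.9
```

step_arm --targets "-1 0 0 0 0 0 0;-1 0 0 0 0 0 0;-1 0 0 0 0 0 0;-1 0 0 0 0 0 0;-1 0 0 0 0 0 0;-1 0 0 0 0 0 0;-1 0 0 0 0 0 0;-1 0 0 0 0 0 0;-1 0 0 0 0 0 0;-1 0 0 0 0 0 0"

```text
clock: 18.55
eef_pos: [0.497, 0.2649, 0.0797]
tool_rot: [0.007, 1.0, 0.002, 0.001]
ft_force: [-3.6, 2.2, 13.8]
grip_width: 0.013
grasp_force: 61.9
```

Run:
```python
from h import *
bubble(True)
t=bot.camera("top");s=bot.camera("side")
A=cv2.resize(t[228:278,222:322],(800,400),interpolation=2)[50:300];B=cv2.resize(s[239:289,266:346],(800,500),interpolation=2)[100:450]
cv2.imwrite("pics/c6.png",np.vstack([A,B])[:,:,::-1])
```

```text
top yellow mid 1.3 len 176 vial mid 1.5 len 53 t -1.5 bubble 1.17 rel -0.33
[ 51  56  58  59  59  59  58  58  56  61  82 110 129 136 132 117  89  60
  50  53  57  58  58  58  57  54  50]
side yellow mid -12.0 len 196 vial mid -1.3 len 56 t -2.5 bubble -1.96 rel -0.71
[  6   0   0   0   0   0   0   0   0  -2  24 106 160 187 187 168 110  26
  -7   0   0   0   0   0   0   0   0   0]
[0.497  0.2649 0.0797] yaw 179.2 [-3.2  2.6 13.5] [ 0.255  0.827 -0.009] 0.013288262854574386 18.65
```

View pics/c6.png

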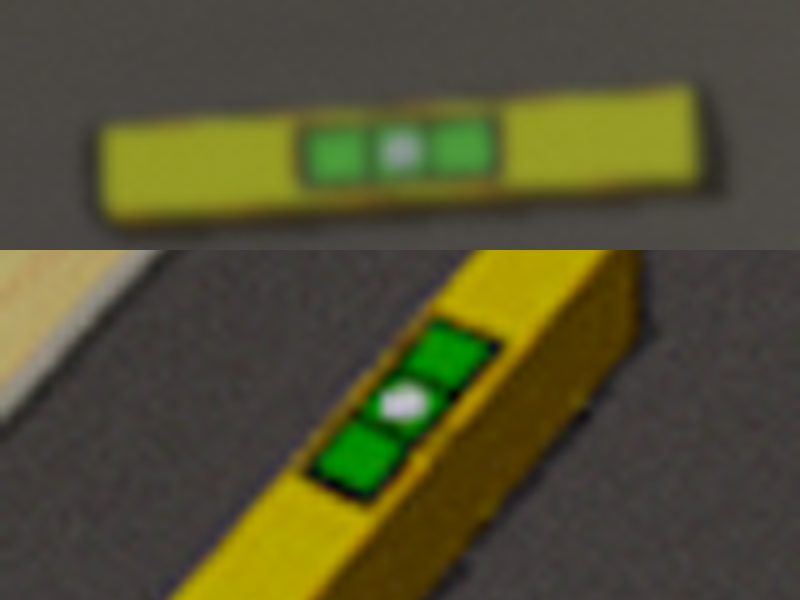

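Both crops show the bubble between the black lines, within about 0.5 mm of the middle (top crop near (402,152), side crop near (404,404)). It is steady, and the knob is held about 5 mm down at 14 N.

```bash
python3 -c "
from workcell import bot
print(bot.job_done())"
```

```text
the job is handed in; nothing more can be done
None
```

The spirit level lies flat and lengthwise on the middle of the plate, and I handed the job in with the knob held about 5 mm down and the bubble between the lines, about 0.5 mm from the middle; the clock stood at about 19 s, and I saw no contact with the bystander objects but did not re-photograph all of them at the end.

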